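Turn a slide carrier face up with a lifter

TASK

The slide carrier lies face down at the open front half of the turn-over tray, just before its low step. Pick up the lifter, gently slide its thin blade under the carrier's undercut front edge and tip the carrier over the step, so that it lies flat and face up on the raised rear half of the tray; then stand the lifter upright on the worktop again, clear of the tray, and let go. Never touch the carrier with the gripper, press or push only lightly with the blade, and leave the things round about where they are.

Things in the scene. Friction and masses are not known exactly. Their poses are not given: they have to be found in the camera images.
- slide_carrier: Flat aluminium slide carrier, 60 (x) x 86 (y) x 12 (z) mm, 0.11 kg, loose. Origin: centre of the side that is down at the start; that side is its face (a glass slide is set into it), so z points up at the start, down when it is face up. It has the tray's heading and 2 mm play to each side wall. Its back (+x) edge starts 2 to 9 mm short of the step: it slides back to the step when pushed.
- undercut (a point): Middle of the carrier's front lower edge, under the undercut, at x = -30, z = 0 mm in the carrier. Along the whole front (-x) edge the underside is cut away: it is 3.5 mm above the bed for 12 mm inwards (x = -30 to -18 mm), where an upright step stops the blade. The rest of the face lies on the bed.
- turn_tray: Grey turn-over tray, fixed, 196 (x) x 104 (y) mm. Origin: on the worktop under the middle of the step; x runs from the open front to the rear. Front bed flat, 30 mm above the worktop, from x = -108 mm (no front wall) to the step at x = 0; rear bed flat, 33 mm above the worktop, from x = 0 to the end wall at x = 81 mm. Side walls from x = -72 mm to the rear, inner faces at y = +-45 mm, tops 40 mm above the worktop.
- step_edge (a point): Middle of the upper edge of the step that lies across the tray at x = 0: 3 mm above the front bed, level with the rear bed, 33 mm above the tray's origin. Tipping up, the carrier leans its back on this edge, its lower back edge creeping forward up to 12 mm, and stands on end just before the step; a push tips it on over to the rear.
- lifter: Lifter standing on the worktop, 0.18 kg, loose. Origin: centre of the underside of its heel, x towards the blade tip. Steel heel 50 x 34 x 12 mm. Level steel blade 30 mm wide, 1.8 mm thick, from a clamp block on a post at the front of the heel (x = 26 to 33 mm, 10 mm high, its underside level with the blade's) to the tip at x = 105 mm. The blade's underside is 2 to 22 mm above the heel's: a different setting each time, not measured.
- lifter_grip (a point): Middle of the lifter's upright black grip, 50 mm above the lifter's origin; the grip is 28 (x) x 14 (y) mm, from 25 to 75 mm above the worktop; grasp it from above across the 14 mm. The clamped blade does not shift under loads below 40 N. How low it is set must be felt, by letting it down on the tray's bed.
- timer: Bystander: white bench timer, 60 x 68 x 18 mm, loose, left of the tray, nearer the robot. Origin: centre of its underside.
- small_vial: Bystander: small clear vial with a white cap, 30 mm in diameter, 56 mm high, loose, standing between the tray and the lifter. Origin: centre of its underside.
- dish: Bystander: clear petri dish with lid, 69 mm in diameter, 17 mm high, loose, right of the tray and farther from the robot. Origin: centre of its underside.
Mind the look-alikes: they are no part of the job. Leave any pink or red look-alike of the slide_carrier alone.

How it is judged:
By the outcome, as a careful person would: the job done as asked, in the order asked, and still so for the second after the job is handed in, with the robot touching nothing.
It also fails if it takes over 58 s, if anything falls off the work surface, if the arm or the gripper's body presses on something with over 40 N, if the wrist force passes 120 N, or if a joint passes its speed limit or range.

ROBOT

A 6-joint arm with a two-finger parallel gripper is mounted at the origin on a cart in front of the work surface, level with it; the furniture and walls round the work are solid. World frame = base frame: x ahead of the robot, y to its left, z up, the work surface at z = 0. Lengths are in m, angles in rad, forces in N, time in s.
With the tool pointing down it reaches from about 0.3 to 0.85 m from the base axis. Payload 4.2 kg.
Tool frame: the origin (TCP) lies at the very end of the fingers, on their centre line; the grasp point (between the pads) lies 19 mm behind it; z points along the fingers, y is the line along which they close (so a half turn about z gives the same grasp; the last joint's range is limited). The gripper opens to 91 mm and grips with 3 to 60 N. Pads are 32 mm wide; open, the fingers measure 118 mm over their backs; the gripper's body (76 mm by 178 mm) begins 60 mm behind the grasp point.
Start: joints at [1.117, 0.32, 1.565, -0, 1.257, -0.02], TCP at [0.242, 0.522, 0.214] pointing down, gripper open.
Joint ranges: [-3.11, 3.11], [-0.84, 2.01], [0.21, 2.61], [-1.34, 4.49], [0.05, 2.63], [-2.56, 2.56]. Speed limits (rad/s): [2.57, 2.57, 3.14, 3.14, 3.14, 3.14].

INTERFACE

Orientations are given as [roll, pitch, yaw] about the fixed x, y, z axes, in that order (R = Rz(yaw) Ry(pitch) Rx(roll)).
In Python, from rig import telemetry, eyes, close_job, models gives the robot as it stands.
- The arm moves only by the tool apply_moves, never from a script. Its argument "increments" is a list of rows, each a list of 2 entries, a list of its own where there are three numbers: the shift along the tool's x, y, z in mm, then the turn, a rotation vector about the tool's x, y, z in rad. In form: [[[dx, dy, dz], [wx, wy, wz]], ...]. A call has 1 to 8 rows; each row is the pose to reach, as a shift and turn from the pose commanded when the call began, along the tool's axes at that moment; what a row does not reach only later rows make up. A row lasts 1/8 s, in which the tool goes at most 62.5 mm and 10.7 degrees, less where a joint would pass 70% of its speed; a pose out of reach is approached as far as the arm can. A call with a gripper value outside its range is refused whole. "fingers" is the opening, from 0 (shut) to 1 (fully open), set as the call begins (left out, the last holds). The fingers move at their own pace and stop on an object; the grip force is fixed at half the most. Time passes only in rows, so rows that repeat a pose let the fingers close. It gives the time, the measured TCP pose, the force, the opening and the grip force at its end, in the units of the state.
- telemetry.get_state(): the state, without advancing time (a new reading comes with each control period).
- eyes.grab_frame(name): name is "scene" or "top" or "wrist"; returns a dict with "img" (400x640x3 uint8, blue, green, red), "range_z" (400x640 float32, m along the optical axis (not along the pixel's ray), 0 where there is no reading), "fov_y" (degrees; the focal length in pixels is half the picture's height over the tangent of half this angle, whatever the lens; pixels are square), "cx", "cy" (the principal point, pixels), "pose" (4x4, takes a point from camera to world coordinates). Camera axes: x right, y down, z forward; pixel columns grow to the right and rows downward; lengths in m; the calibration is good to about 2 mm. The wrist camera is an equidistant fisheye: a pixel r from the principal point sees the ray r / f radians off the axis. A picture is of the moment at which its call begins.
- close_job(): hands the job in; it is judged then, once.
Trained networks look in a picture, given as the dict that the camera call returned (one of the last four; its "shot" number tells which), for a name from the list of things; names that differ only in an ending like _2 or _b are one class to them, and where a whole thing is asked for, a point or a joint stands for the part that bears it (a point fixed in the world has none). Each returns a list of dicts, best first, with "confidence" (0 to 1); they miss things now and then, are a little off and sometimes report something else, mostly with a low value. They report only what shows in the picture. A call takes as long as a camera call. They do not tell look-alikes from the thing itself.
- models.search_frame(picture, label): "bbox" ([centre column, centre row, width, height] in pixels, round what is visible of it).
- models.cut_out(picture, label): "region" (400x640 bool, what is visible of it) and "bbox" ([centre column, centre row, width, height] in pixels, round what is visible of it).
- models.mark_of(picture, label): "at" ([row, column] in pixels: a listed point, or the origin of a listed thing).
The state is a dict: "time_s": time; "joint_positions": joint angles; "dq": joint speeds; "joint_torque": joint torques, N m; "position": TCP position; "tool_rot": TCP orientation; "wrist_force": force on the tool from outside, world axes, zero at the start; "wrist_torque": the same for the moment, N m; "width": finger opening in m; "grasp_force": force on a finger pad.
Only numpy, scipy, OpenCV 4.12 (cv2) and the standard library are available. Lean on these libraries where they do the work, as an engineer would, in place of code of your own. Each camera call takes 0.05 s, during which the arm holds its last target. There are 200 camera calls.

## Working session

There is one attempt and no reset: what is moved stays moved. The work goes in short steps, Python scripts to look and compute and a tool call to move; the robot and the scene stay as the last step left them, time stands still between calls to the robot, and variables do not carry over. Pictures are saved under pics/ and viewed, at most 10 in all, crops included, and the job is handed in when it is done.

Besides the shell and the picture viewer there is one more tool, called after "Request:" in YAML: its name, and indented under it one key for each argument. apply_moves: Moves the arm, as the interface text tells. Its arguments: {"type":"object","properties":{"increments":{"type":"array","items":{"type":"array"}},"fingers":{"type":"number"}},"required":["increments"]}

```bash
ls; mkdir -p pics; cat > h.py <<'E'
import numpy as np, cv2
from rig import telemetry, eyes, models
from scipy.spatial.transform import Rotation as R
def f_of(p): return 200/np.tan(np.radians(p['fov_y'])/2)
def pts(p):
    # world point for each pixel (pinhole)
    f=f_of(p); v,u=np.mgrid[0:400,0:640]; z=p['range_z']
    c=np.stack([(u-p['cx'])/f*z,(v-p['cy'])/f*z,z],-1)
    return c@p['pose'][:3,:3].T+p['pose'][:3,3]
E
python3 - <<'E'
from h import *
s=telemetry.get_state(); print(s)
for n in('top','scene'):
    p=eyes.grab_frame(n); cv2.imwrite(f'pics/{n}0.png',p['img']); P=pts(p)
    print(n,p['fov_y'],p['pose'][:3,3].round(3))
    for l in['slide_carrier','turn_tray','lifter','lifter_grip','undercut','step_edge','timer','small_vial','dish']:
        for d in models.mark_of(p,l)[:3]:
            r,c=[int(round(x)) for x in d['at']]; print(l,round(d['confidence'],2),(r,c),P[r,c].round(3) if 0<=r<400 and 0<=c<640 else '')
E
```

```text
pics
{'time_s': 0.0, 'joint_positions': array([ 1.11703675e+00,  3.20286162e-01,  1.56567662e+00, -5.62457312e-06,
        1.25741297e+00, -1.99802848e-02]), 'dq': array([ 0.00172403, -0.00047547,  0.00051847,  0.00021338,  0.00013479,
        0.0006798 ]), 'joint_torque': array([ 5.29397894e-04, -4.12441814e+01, -2.31978196e+01,  7.26772752e-02,
        4.56522102e-02, -1.47533951e-04]), 'position': array([0.24144   , 0.52128884, 0.21312453]), 'tool_rot': array([-3.13980980e+00, -3.02779599e-05,  2.70781507e+00]), 'wrist_force': array([ 0.24860725,  0.02935336, -0.32972721]), 'wrist_torque': array([ 0.02552004, -0.03915387,  0.02342166]), 'grasp_force': 0.0, 'width': 0.0909992312440137}
top 53.95226705707692 [0.43  0.154 0.979]
slide_carrier 0.87 (190, 284) [0.55  0.248 0.042]
slide_carrier 0.67 (174, 218) [0.597 0.414 0.014]
slide_carrier 0.61 (236, 395) [ 0.433 -0.019  0.013]
turn_tray 0.9 (181, 281) [0.572 0.255 0.043]
turn_tray 0.32 (240, 440) [ 0.42  -0.129  0.011]
lifter 0.72 (239, 442) [ 0.423 -0.128  0.033]
lifter_grip 0.89 (240, 449) [ 0.42  -0.132  0.074]
undercut 0.77 (19
[... 303 characters left out ...]
dish 0.87 (147, 336) [0.657 0.12  0.019]
scene 46.79454560668969 [ 0.02  -0.738  0.617]
slide_carrier 0.88 (169, 284) [0.583 0.403 0.011]
slide_carrier 0.68 (259, 311) [ 0.426 -0.032  0.012]
slide_carrier 0.61 (189, 297) [0.527 0.216 0.043]
turn_tray 0.68 (189, 307) [0.554 0.21  0.039]
lifter 0.92 (290, 338) [ 0.421 -0.149  0.013]
lifter_grip 0.84 (274, 335) [ 0.418 -0.141  0.049]
undercut 0.82 (193, 291) [0.514 0.226 0.03 ]
undercut 0.82 (266, 316) [ 0.432 -0.044 -0.001]
undercut 0.57 (168, 286) [0.591 0.405 0.011]
step_edge 0.81 (178, 305) [0.589 0.282 0.031]
timer 0.54 (183, 218) [0.374 0.405 0.017]
small_vial 0.71 (233, 313) [ 0.491  0.07  -0.   ]
dish 0.89 (207, 356) [0.635 0.097 0.016]
```

```bash
python3 - <<'E'
import cv2
a=cv2.imread('pics/top0.png')[110:310,170:500]; cv2.imwrite('pics/topc.png',cv2.resize(a,None,fx=2.4,fy=2.4,interpolation=cv2.INTER_CUBIC))
a=cv2.imread('pics/scene0.png')[130:330,180:440]; cv2.imwrite('pics/scenec.png',cv2.resize(a,None,fx=3,fy=3,interpolation=cv2.INTER_CUBIC))
E
```

```text
(no output)
```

View pics/topc.png

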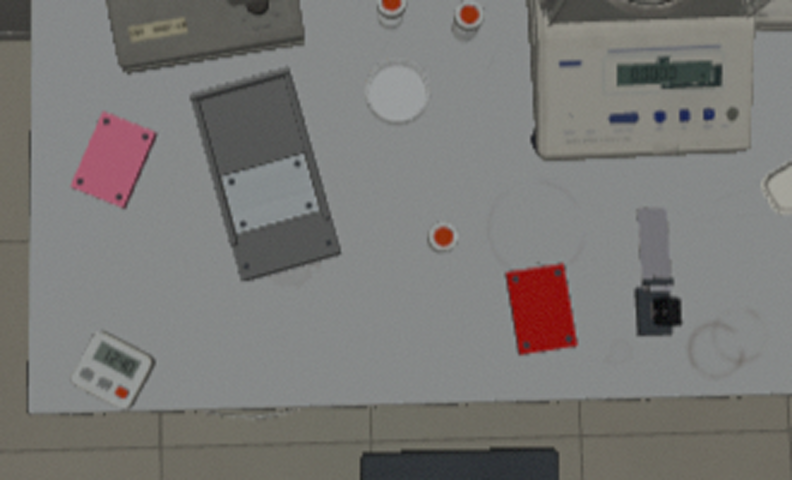

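View pics/scenec.png

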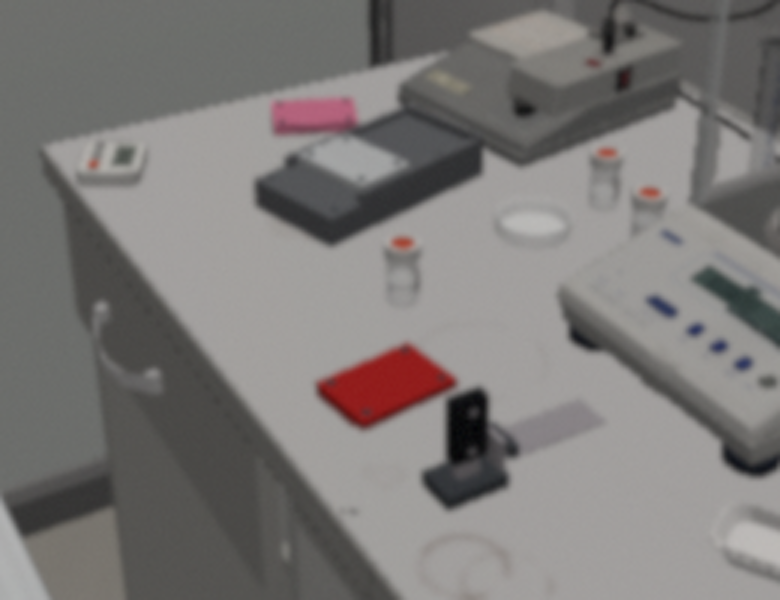

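The silver carrier sits in the tray at top-view pixel (282,190). The look-alikes are pink at (217,177) and red at (395,238). The lifter is at (442,240) with its blade pointing to +x. I choose the silver one, since it lies in the tray just before the step.

```bash
python3 - <<'E'
from h import *
p=eyes.grab_frame('top'); P=pts(p)
def rect(m,n):
    q=P[m][:,:2].astype(np.float32); (c,s,a)=cv2.minAreaRect(q*1000); print(n,m.sum(),np.round(c,1),np.round(s,1),round(a,2),'z',np.percentile(P[m][:,2],[5,50,95]).round(4))
for l in['turn_tray','slide_carrier','lifter']:
    d=models.cut_out(p,l)[0]; m=d['region']&(p['range_z']>0); print(l,d['bbox']); rect(m,l)
    if l=='lifter': L=m
X,Y,Z=P[...,0],P[...,1],P[...,2]
reg=(Y<-0.08)&(Y>-0.19)&(X>.36)&(X<.56)
rect(reg&(Z>.06),'grip'); rect(reg&(Z>.008)&(Z<.05)&(X<.46),'heel')
rect(reg&L&(X>.46),'blade')
for x in np.arange(.38,.54,.01):
    m=L&(abs(X-x)<.005); 
    if m.sum(): print(round(x,3),Y[m].min().round(4),Y[m].max().round(4),Z[m].min().round(4),np.median(Z[m]).round(4),Z[m].max().round(4))
w=eyes.grab_frame('wrist'); print(w['fov_y'],w['cx'],w['cy']); s=telemetry.get_state()
T=np.eye(4);T[:3,:3]=R.from_euler('xyz',s['tool_rot']).as_matrix();T[:3,3]=s['position'];print((np.linalg.inv(T)@w['pose']).round(4))
E
```

```text
turn_tray [279.6, 182.3, 57.4, 89.6]
turn_tray 2679 [576.5 263.3] [209.1 111.3] 14.64 z [0.0275 0.0328 0.042 ]
slide_carrier [218.6, 176.6, 37.9, 41.9]
slide_carrier 822 [592.8 418. ] [61.6 84.9] 65.61 z [0.0091 0.0122 0.0151]Traceback (most recent call last):
  File "<stdin>", line 6, in <module>
IndexError: list index out of range
```

```bash
python3 - <<'E'
from h import *
p=eyes.grab_frame('top'); P=pts(p)
def rect(m,n):
    q=P[m][:,:2].astype(np.float32); (c,s,a)=cv2.minAreaRect(q*1000); print(n,m.sum(),np.round(c,1),np.round(s,1),round(a,2),'z',np.percentile(P[m][:,2],[5,50,95]).round(4))
X,Y,Z=P[...,0],P[...,1],P[...,2]
reg=(Y<-0.08)&(Y>-0.19)&(X>.36)&(X<.56)
rect(reg&(Z>.06),'grip'); rect(reg&(Z>.008)&(Z<.05)&(X<.46),'heel')
L=reg&((Z>.0055)|(cv2.cvtColor(p['img'],cv2.COLOR_BGR2GRAY)<110))
for x in np.arange(.38,.54,.01):
    m=L&(abs(X-x)<.005)
    if m.sum(): print(round(x,3),Y[m].min().round(4),Y[m].max().round(4),Z[m].min().round(4),np.median(Z[m]).round(4),Z[m].max().round(4))
w=eyes.grab_frame('wrist'); print(w['fov_y'],w['cx'],w['cy']); s=telemetry.get_state()
T=np.eye(4);T[:3,:3]=R.from_euler('xyz',s['tool_rot']).as_matrix();T[:3,3]=s['position'];print((np.linalg.inv(T)@w['pose']).round(4))
print(T[:3,:3].round(4))
E
```

```text
grip 91 [ 422.6 -135.3] [15.3 27.6] 88.8 z [0.065  0.0732 0.0766]
heel 301 [ 428.5 -134.1] [61.8 32.5] 0.51 z [0.0092 0.0136 0.0401]
0.4 -0.1572 -0.1183 -0.0021 0.0111 0.0154
0.41 -0.1664 -0.1182 0.0006 0.0128 0.0769
0.42 -0.142 -0.1181 0.0013 0.0535 0.077
0.43 -0.1431 -0.0869 -0.0034 0.0451 0.0772
0.44 -0.1497 -0.1178 -0.003 0.0119 0.0736
0.45 -0.1597 -0.1187 -0.002 0.0308 0.0407
0.46 -0.1501 -0.1205 0.0187 0.0229 0.0332
0.47 -0.1482 -0.1208 0.0175 0.0232 0.0256
0.48 -0.1491 -0.1214 -0.0018 0.0232 0.0263
0.49 -0.1501 -0.1198 -0.0032 0.0227 0.0259
0.5 -0.1507 -0.12 0.0186 0.0235 0.0272
0.51 -0.1493 -0.1208 0.0189 0.0228 0.0281
0.52 -0.1492 -0.1211 -0.0023 0.0229 0.0277
0.53 -0.1491 -0.1212 0.0204 0.0221 0.0247
65.70646984690485 321.07574940213846 200.43996595744193
[[ 1.000e-04 -9.614e-01 -2.753e-01  7.700e-02]
 [ 1.000e+00  1.000e-04  1.000e-04 -4.000e-04]
 [-1.000e-04 -2.753e-01  9.614e-01 -1.711e-01]
 [ 0.000e+00  0.000e+00  0.000e+00  1.000e+00]]
[[-9.074e-01  4.203e-01  1.000e-04]
 [ 4.203e-01  9.074e-01  1.000e-04]
 [-0.000e+00  1.000e-04 -1.000e+00]]
```

Request:
apply_moves:
  increments:
    - [[-220, -260, 0], [0, 0, 1.35]]
    - [[-220, -260, 0], [0, 0, 1.35]]
    - [[-220, -260, 0], [0, 0, 1.35]]
    - [[-220, -260, 0], [0, 0, 1.35]]
    - [[-220, -260, 0], [0, 0, 1.35]]
    - [[-220, -260, 0], [0, 0, 1.35]]
    - [[-220, -260, 0], [0, 0, 1.35]]
    - [[-220, -260, 0], [0, 0, 1.35]]

```text
time_s: 2.3
position: [0.3322, 0.193, 0.2142]
tool_rot: [3.141, -0.0, 1.357]
wrist_force: [0.1, 1.0, 0.2]
width: 0.0913
grasp_force: 0.0
```

Request:
apply_moves:
  increments:
    - [[-301, 158, 0], [0, 0, 1.357]]
    - [[-301, 158, 0], [0, 0, 1.357]]
    - [[-301, 158, 0], [0, 0, 1.357]]
    - [[-301, 158, 0], [0, 0, 1.357]]
    - [[-301, 158, 0], [0, 0, 1.357]]
    - [[-301, 158, 0], [0, 0, 1.357]]
    - [[-301, 158, 0], [0, 0, 1.357]]
    - [[-301, 158, 0], [0, 0, 1.357]]

```text
time_s: 3.3
position: [0.4231, -0.1344, 0.2137]
tool_rot: [-3.141, 0.001, 0.001]
wrist_force: [-0.5, 0.6, -0.2]
width: 0.0912
grasp_force: 0.0
```

```bash
cat >> h.py <<'E'
def fpts(p):
    # world points, fisheye
    f=f_of(p); v,u=np.mgrid[0:400,0:640]; x=u-p['cx'];y=v-p['cy']; r=np.hypot(x,y)+1e-9; t=r/f; z=p['range_z']
    k=np.tan(t)/r
    c=np.stack([x*k*z,y*k*z,z],-1); return c@p['pose'][:3,:3].T+p['pose'][:3,3]
E
python3 - <<'E'
from h import *
s=telemetry.get_state(); print(s['position'].round(4),s['tool_rot'].round(4),s['joint_positions'].round(2),s['wrist_force'])
p=eyes.grab_frame('wrist'); cv2.imwrite('pics/w1.png',p['img']); P=fpts(p)
X,Y,Z=P[...,0],P[...,1],P[...,2]; ok=p['range_z']>0
g=cv2.cvtColor(p['img'],cv2.COLOR_BGR2GRAY)
def rect(m,n):
    q=P[m][:,:2].astype(np.float32); (c,s,a)=cv2.minAreaRect(q*1000); print(n,m.sum(),np.round(c,1),np.round(s,1),round(a,2),'z',np.percentile(P[m][:,2],[5,50,95]).round(4))
reg=ok&(Y<-0.1)&(Y>-0.17)&(X>.38)&(X<.55)
rect(reg&(Z>.069)&(Z<.08),'gripTop'); rect(reg&(Z>.009)&(Z<.015)&(X<.45),'heel'); rect(reg&(Z>.017)&(Z<.028)&(X>.46),'blade')
for l in ('lifter_grip','lifter'):
  for d in models.mark_of(p,l)[:1]: r,c=map(int,d['at']); print(l,d,P[r,c])
E
```

```text
[ 0.4231 -0.1344  0.2137] [-3.1413e+00  5.0000e-04  7.0000e-04] [-0.33  0.11  1.84  0.    1.19  1.24] [-0.48657837  0.58249056 -0.20043564]
gripTop 339 [ 422.4 -136.9] [28.2 12.6] 0.44 z [0.0727 0.075  0.0762]
heel 528 [ 422.  -135.7] [46.3 33. ] 0.64 z [0.0109 0.0123 0.0136]
blade 1507 [ 494.1 -136. ] [67.1 30.4] 0.16 z [0.0222 0.0236 0.0249]
lifter_grip {'at': [185.6, 319.2], 'confidence': 0.7} [ 0.42935605 -0.13284024  0.0748377 ]
lifter {'at': [178.1, 321.4], 'confidence': 0.94} [ 0.43608753 -0.13488829  0.07188251]
```

View pics/w1.png

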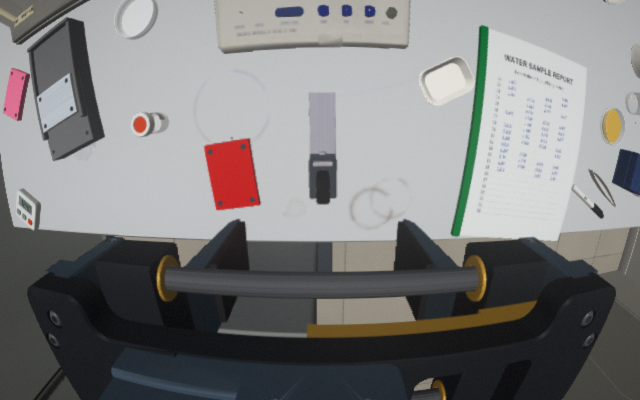

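Request:
apply_moves:
  increments:
    - [[-0.6, 1.6, 50], [0, 0, 0]]
    - [[-0.6, 1.6, 100], [0, 0, 0]]
    - [[-0.6, 1.6, 140], [0, 0, 0]]
    - [[-0.6, 1.6, 165], [0, 0, 0]]
    - [[-0.6, 1.6, 178], [0, 0, 0]]
    - [[-0.6, 1.6, 182], [0, 0, 0]]
    - [[-0.6, 1.6, 182], [0, 0, 0]]
  fingers: 0.45

```text
time_s: 4.32
position: [0.4229, -0.1359, 0.0325]
tool_rot: [3.141, -0.001, 0.001]
wrist_force: [-0.5, -1.0, -0.1]
width: 0.0407
grasp_force: 0.0
```

Request:
apply_moves:
  increments:
    - [[0, 0, 0], [0, 0, 0]]
    - [[0, 0, 0], [0, 0, 0]]
    - [[0, 0, 0], [0, 0, 0]]
    - [[0, 0, 0], [0, 0, 0]]
    - [[0, 0, 0], [0, 0, 0]]
  fingers: 0

```text
time_s: 4.95
position: [0.4224, -0.1359, 0.0323]
tool_rot: [3.142, -0.001, 0.001]
wrist_force: [-0.7, 0.3, 5.6]
width: 0.0141
grasp_force: 30.0
```

Request:
apply_moves:
  increments:
    - [[0, 0, -20], [0, 0, 0]]
    - [[0, 0, -60], [0, 0, 0]]
    - [[0, 0, -115], [0, 0, 0]]
    - [[0, 0, -160], [0, 0, 0]]
    - [[0, 0, -170], [0, 0, 0]]
    - [[0, 0, -170], [0, 0, 0]]

```text
time_s: 5.7
position: [0.4217, -0.1357, 0.2012]
tool_rot: [-3.141, 0.001, 0.001]
wrist_force: [-1.0, 0.2, -3.1]
width: 0.0137
grasp_force: 30.0
```

```bash
python3 - <<'E'
from h import *
s=telemetry.get_state(); print(s['position'].round(4),s['tool_rot'].round(4),s['joint_positions'].round(2),s['wrist_force'])
for n in ('top','wrist'):
    p=eyes.grab_frame(n); P=pts(p) if n=='top' else fpts(p)
    X,Y,Z=P[...,0],P[...,1],P[...,2]; ok=p['range_z']>0
    g=cv2.cvtColor(p['img'],cv2.COLOR_BGR2GRAY)
    def rect(m,n):
        q=P[m][:,:2].astype(np.float32); (c,s,a)=cv2.minAreaRect(q*1000); print(n,m.sum(),np.round(c,1),np.round(s,1),round(a,2),'z',np.percentile(P[m][:,2],[5,50,95]).round(4))
    reg=ok&(X>.43)&(X<.69)&(Y>.15)&(Y<.37)
    # tray axes
    a=np.radians(14.64); o=np.array([.586,.266]); D=P[...,:2]-o; tx=D@[np.cos(a),np.sin(a)]*1000; ty=D@[-np.sin(a),np.cos(a)]*1000
    reg=ok&(abs(ty)<75)&(tx>-130)&(tx<98)
    def big(m):
        k,lab,st,_=cv2.connectedComponentsWithStats(m.astype(np.uint8)); i=1+np.argmax(st[1:,4]); return lab==i
    t=big(reg&(Z>.022)&(Z<.05)); c=big(reg&(g>110)&(Z>.03)&(abs(ty)<60))
    rect(t,n+' tray'); rect(c,n+' carrier')
    for m,l in((t,'tray'),(c,'car')): print(l,'tx',np.percentile(tx[m],[1,99]).round(1),'ty',np.percentile(ty[m],[1,50,99]).round(1))
    if n=='wrist': cv2.imwrite('pics/w2.png',p['img'])
    # walls
    for y0 in(-60,40):
        m=t&(Z>.037)&(ty>y0)&(ty<y0+20)&(tx>0)
        if m.sum()>20: k=np.polyfit(tx[m],ty[m],1); print('wall',y0,m.sum(),np.degrees(np.arctan(k[0])).round(2),k[1].round(1))
E
```

```text
[ 0.4217 -0.1357  0.2012] [-3.1412e+00  1.0000e-03  8.0000e-04] [-0.34  0.12  1.86  0.    1.16  1.23] [-0.95424747  0.17918779 -3.05945855]
top tray 3471 [571.2 258.6] [196.1 104.2] 14.38 z [0.0286 0.0343 0.0439]
top carrier 842 [549.4 253.5] [59.3 86.9] 14.2 z [0.0394 0.0421 0.0447]
tray tx [-112.6   79.4] ty [-54.7  -3.6  47.2]
car tx [-67.6  -9.7] ty [-45.5  -3.6  38.3]
wall -60 103 2.07 -53.0
wall 40 96 -0.34 44.6
wrist tray 6387 [571.2 256.5] [196.8 106.7] 14.64 z [0.0272 0.0339 0.043 ]
wrist carrier 1451 [551.3 256.6] [66.  96.4] 14.06 z [0.0405 0.0423 0.0436]
tray tx [-113.6   78.4] ty [-57.6 -15.7  44.7]
car tx [-68.1  -4. ] ty [-47.3  -7.9  43.3]
wall -60 247 2.65 -55.6
wall 40 128 -0.09 42.9
```

Request:
apply_moves:
  increments:
    - [[-5, -50, 0], [0, 0, 0]]
    - [[-10, -110, 0], [0, -0.015, -0.08]]
    - [[-15, -170, 0], [0, -0.015, -0.16]]
    - [[-20, -230, 0], [0, -0.015, -0.25]]
    - [[-25, -290, 0], [0, -0.015, -0.25]]
    - [[-25, -335, 0], [0, -0.015, -0.25]]
    - [[-25, -349, 0], [0, -0.015, -0.25]]
    - [[-25, -349, 0], [0, -0.015, -0.25]]

```text
time_s: 6.8
position: [0.3963, 0.213, 0.2005]
tool_rot: [-3.141, 0.018, 0.252]
wrist_force: [-0.3, -0.0, -1.9]
width: 0.014
grasp_force: 30.0
```

```bash
python3 - <<'E'
from h import *
s=telemetry.get_state(); print(s['position'].round(4),s['tool_rot'].round(4),s['joint_positions'].round(2),s['wrist_force'])
p=eyes.grab_frame('wrist'); cv2.imwrite('pics/w3.png',p['img']); P=fpts(p)
T=R.from_euler('xyz',s['tool_rot']).as_matrix()
Q=(P-s['position'])@T*1000  # tool coords
ok=p['range_z']>0
m=ok&(Q[...,0]>45)&(Q[...,0]<125)&(abs(Q[...,1])<25)&(Q[...,2]>-10)&(Q[...,2]<40)
q=Q[m]; print(m.sum(),q.min(0),q.max(0),np.median(q,0)); 
for x in range(45,110,10):
    n=abs(q[:,0]-x)<5; print(x,np.median(q[n],0).round(1),np.ptp(q[n,1]).round(1)) if n.sum() else 0
E
```

```text
[0.3963 0.213  0.2005] [-3.1409  0.018   0.2524] [0.46 0.14 1.84 0.   1.18 1.78] [-0.34775347 -0.02330645 -1.93644976]
5261 [ 45.01711913 -14.42161179   6.37808526] [104.92760121  15.86746362  11.33622274] [75.29356322  0.72361096  8.80976908]
45 [47.6  0.7  8.8] 29.5
55 [54.9  0.7  8.8] 29.5
65 [64.8  0.7  8.8] 29.7
75 [74.8  0.7  8.8] 30.3
85 [85.2  0.7  8.8] 29.5
95 [95.2  0.7  8.8] 30.0
105 [102.4   0.7   8.9] 29.9
```

View pics/w3.png

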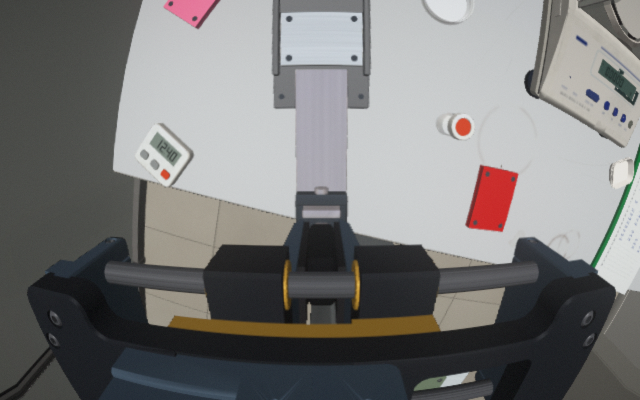

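Request:
apply_moves:
  increments:
    - [[1, 0, 50], [0, 0, 0]]
    - [[1.8, 0, 100], [0, 0, 0]]
    - [[2.4, 0, 130], [0, 0, 0]]
    - [[2.7, 0, 148], [0, 0, 0]]
    - [[2.7, 0, 152], [0, 0, 0]]
    - [[2.7, 0, 152], [0, 0, 0]]
    - [[2.7, 0, 152], [0, 0, 0]]

```text
time_s: 7.72
position: [0.398, 0.2135, 0.0508]
tool_rot: [-3.139, 0.013, 0.25]
wrist_force: [-0.1, -0.1, -1.6]
width: 0.0137
grasp_force: 30.0
```

Request:
apply_moves:
  increments:
    - [[0, 0, 0.7], [0, 0, 0]]
    - [[0, 0, 1.4], [0, 0, 0]]
    - [[0, 0, 2.0], [0, 0, 0]]
    - [[0, 0, 2.5], [0, 0, 0]]
    - [[0, 0, 3.0], [0, 0, 0]]
    - [[0, 0, 3.0], [0, 0, 0]]

```text
time_s: 8.48
position: [0.3973, 0.2135, 0.0469]
tool_rot: [-3.14, 0.015, 0.251]
wrist_force: [1.0, 0.1, -2.1]
width: 0.0136
grasp_force: 30.0
```

Request:
apply_moves:
  increments:
    - [[0, 0, 0.5], [0, 0, 0]]
    - [[0, 0, 1.0], [0, 0, 0]]
    - [[0, 0, 1.5], [0, 0, 0]]
    - [[0, 0, 2.0], [0, 0, 0]]
    - [[0, 0, 2.5], [0, 0, 0]]
    - [[0, 0, 2.5], [0, 0, 0]]

```text
time_s: 9.22
position: [0.3972, 0.2135, 0.0444]
tool_rot: [-3.14, 0.015, 0.251]
wrist_force: [0.1, 0.5, -2.2]
width: 0.0139
grasp_force: 30.0
```

Request:
apply_moves:
  increments:
    - [[0, 0, 0.5], [0, 0, 0]]
    - [[0, 0, 1.0], [0, 0, 0]]
    - [[0, 0, 1.0], [0, 0, 0]]

```text
time_s: 9.6
position: [0.3972, 0.2135, 0.0434]
tool_rot: [-3.14, 0.015, 0.251]
wrist_force: [-0.5, -0.1, -1.3]
width: 0.0137
grasp_force: 30.0
```

Request:
apply_moves:
  increments:
    - [[0, 0, 0.4], [0, 0, 0]]
    - [[0, 0, 0.7], [0, 0, 0]]
    - [[0, 0, 0.7], [0, 0, 0]]

```text
time_s: 9.98
position: [0.3972, 0.2135, 0.0427]
tool_rot: [-3.14, 0.015, 0.251]
wrist_force: [0.1, -0.3, -1.8]
width: 0.0143
grasp_force: 30.0
```

Request:
apply_moves:
  increments:
    - [[0, 0, 0.4], [0, 0, 0]]
    - [[0, 0, 0.7], [0, 0, 0]]
    - [[0, 0, 0.7], [0, 0, 0]]

```text
time_s: 10.35
position: [0.3972, 0.2135, 0.0422]
tool_rot: [-3.14, 0.015, 0.251]
wrist_force: [-1.2, -1.1, 0.5]
width: 0.0136
grasp_force: 30.0
```

Request:
apply_moves:
  increments:
    - [[0, 0, 0.5], [0, 0, 0]]
    - [[0, 0, 0.5], [0, 0, 0]]

```text
time_s: 10.6
position: [0.3972, 0.2136, 0.0418]
tool_rot: [-3.14, 0.015, 0.251]
wrist_force: [-3.2, -0.3, 3.9]
width: 0.0141
grasp_force: 30.0
```

Request:
apply_moves:
  increments:
    - [[0, 0, -1.3], [0, 0, 0]]
    - [[0, 0, -1.3], [0, 0, 0]]
    - [[4, 0, -1.4], [0, 0, 0]]
    - [[8, 0, -1.4], [0, 0, 0]]
    - [[12, 0, -1.5], [0, 0, 0]]
    - [[16, 0, -1.5], [0, 0, 0]]
    - [[19, 0, -1.6], [0, 0, 0]]
    - [[19, 0, -1.6], [0, 0, 0]]

```text
time_s: 11.6
position: [0.4159, 0.2183, 0.0428]
tool_rot: [-3.14, 0.015, 0.251]
wrist_force: [-0.1, 0.8, -1.8]
width: 0.0139
grasp_force: 30.0
```

```bash
python3 - <<'E'
from h import *
s=telemetry.get_state(); print(s['position'].round(4),s['tool_rot'].round(4),s['wrist_force'])
p=eyes.grab_frame('wrist'); P=fpts(p); cv2.imwrite('pics/w4.png',cv2.resize(p['img'][0:200,200:440],None,fx=3,fy=3,interpolation=cv2.INTER_CUBIC))
E
```

```text
[0.4159 0.2183 0.0428] [-3.1396  0.0146  0.2507] [-0.14805159  0.84603844 -1.84558355]
```

View pics/w4.png

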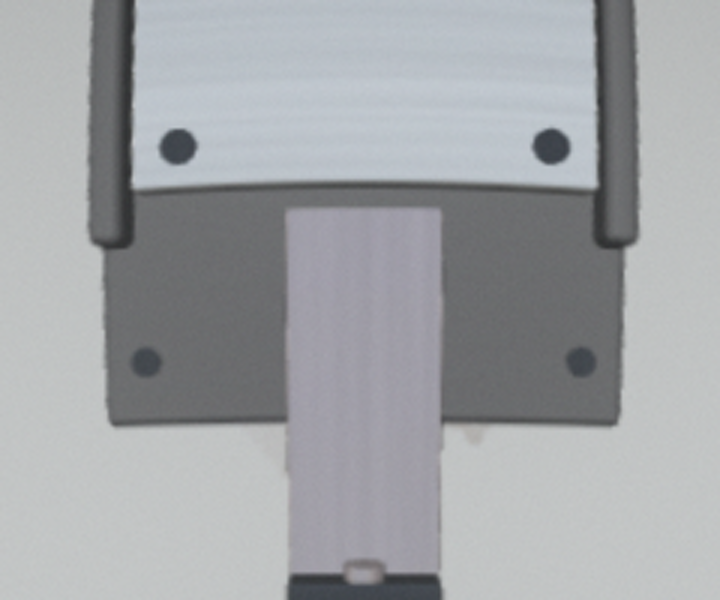

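Request:
apply_moves:
  increments:
    - [[2, 0, 0], [0, 0, 0]]
    - [[4, 0, 0], [0, 0, 0]]
    - [[6, 0, -0.1], [0, 0, 0]]
    - [[8, 0, -0.1], [0, 0, 0]]
    - [[9, 0, -0.1], [0, 0, 0]]
    - [[10, 0, -0.1], [0, 0, 0]]
    - [[10, 0, -0.1], [0, 0, 0]]

```text
time_s: 12.52
position: [0.4253, 0.2207, 0.0428]
tool_rot: [-3.14, 0.015, 0.251]
wrist_force: [-0.2, 0.2, -1.9]
width: 0.0138
grasp_force: 30.0
```

Request:
apply_moves:
  increments:
    - [[1, 0, 0], [0, 0, 0]]
    - [[2, 0, 0], [0, 0, 0]]
    - [[3, 0, 0], [0, 0, 0]]
    - [[4, 0, 0], [0, 0, 0]]
    - [[4, 0, 0], [0, 0, 0]]

```text
time_s: 13.15
position: [0.4293, 0.2218, 0.0428]
tool_rot: [-3.14, 0.015, 0.251]
wrist_force: [1.0, -0.5, -2.1]
width: 0.0141
grasp_force: 30.0
```

Request:
apply_moves:
  increments:
    - [[0.7, 0, 0], [0, 0, 0]]
    - [[1.4, 0, 0], [0, 0, 0]]
    - [[2, 0, 0], [0, 0, 0]]
    - [[2, 0, 0], [0, 0, 0]]

```text
time_s: 13.65
position: [0.4307, 0.2221, 0.0427]
tool_rot: [-3.14, 0.016, 0.251]
wrist_force: [-2.2, -0.8, -1.2]
width: 0.014
grasp_force: 30.0
```

Request:
apply_moves:
  increments:
    - [[0.5, 0, 0], [0, 0, 0]]
    - [[1, 0, 0], [0, 0, 0]]
    - [[1, 0, 0], [0, 0, 0]]

```text
time_s: 14.02
position: [0.4322, 0.2225, 0.0427]
tool_rot: [-3.14, 0.015, 0.251]
wrist_force: [-0.3, 0.2, -1.1]
width: 0.0138
grasp_force: 30.0
```

Request:
apply_moves:
  increments:
    - [[0.4, 0, 0], [0, 0, 0]]
    - [[0.8, 0, 0], [0, 0, 0]]
    - [[0.8, 0, 0], [0, 0, 0]]

```text
time_s: 14.4
position: [0.4329, 0.2227, 0.0427]
tool_rot: [-3.14, 0.015, 0.251]
wrist_force: [-0.9, -0.6, -1.3]
width: 0.0143
grasp_force: 30.0
```

Request:
apply_moves:
  increments:
    - [[0.4, 0, 0], [0, 0, 0]]
    - [[0.8, 0, 0], [0, 0, 0]]
    - [[0.8, 0, 0], [0, 0, 0]]

```text
time_s: 14.78
position: [0.433, 0.2227, 0.0426]
tool_rot: [-3.14, 0.016, 0.251]
wrist_force: [-3.5, -0.6, 0.0]
width: 0.0137
grasp_force: 30.0
```

Request:
apply_moves:
  increments:
    - [[-1.5, 0, 0], [0, 0, 0]]
    - [[-2.3, 0, 0], [0, 0, 0]]
    - [[-2.3, 0, -2], [0, 0, 0]]
    - [[-2.2, 0, -4.5], [0, 0, 0]]
    - [[-2.0, 0, -7], [0, 0, 0]]
    - [[-1.8, 0, -9.5], [0, 0, 0]]
    - [[-1.5, 0, -12], [0, 0, 0]]
    - [[-1.2, 0, -14.1], [0, 0, 0]]

```text
time_s: 15.78
position: [0.4327, 0.2226, 0.057]
tool_rot: [-3.14, 0.015, 0.251]
wrist_force: [1.5, 0.4, -2.4]
width: 0.0141
grasp_force: 30.0
```

```bash
python3 - <<'E'
from h import *
s=telemetry.get_state(); print(s['position'].round(4),s['tool_rot'].round(4),s['wrist_force'])
p=eyes.grab_frame('scene'); cv2.imwrite('pics/s5.png',cv2.resize(p['img'][140:260,230:380],None,fx=5,fy=5,interpolation=cv2.INTER_CUBIC))
E
```

```text
[0.4327 0.2226 0.057 ] [-3.1396  0.0146  0.2509] [ 1.52245471  0.35573479 -2.38627395]
```

View pics/s5.png

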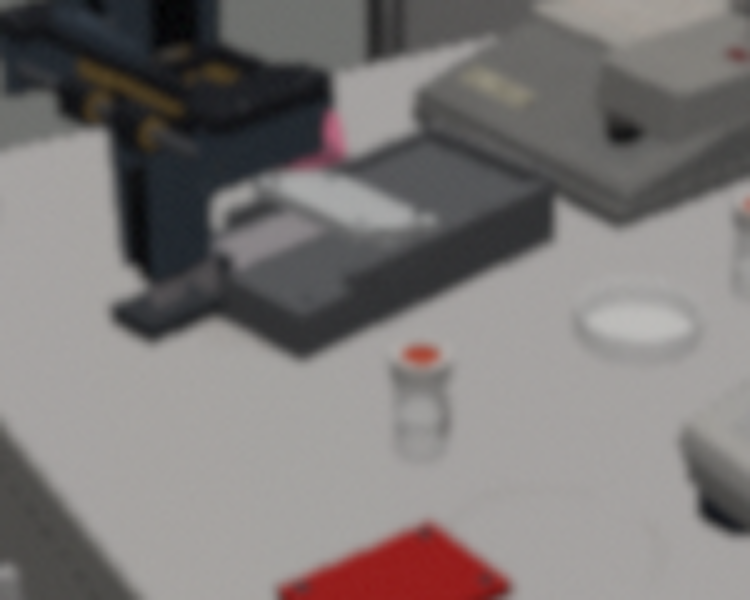

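Request:
apply_moves:
  increments:
    - [[0.7, 0, -3], [0, 0, 0]]
    - [[1.5, 0, -6.2], [0, 0, 0]]
    - [[2.6, 0, -9.2], [0, 0, 0]]
    - [[3.8, 0, -12.2], [0, 0, 0]]
    - [[5.3, 0, -15.1], [0, 0, 0]]
    - [[6.9, 0, -17.9], [0, 0, 0]]
    - [[8.7, 0, -20.5], [0, 0, 0]]
    - [[10.5, 0, -23], [0, 0, 0]]

```text
time_s: 16.82
position: [0.4433, 0.2252, 0.0798]
tool_rot: [-3.14, 0.015, 0.251]
wrist_force: [0.2, -0.6, -1.8]
width: 0.0142
grasp_force: 30.0
```

```bash
cat > look.py <<'E'
from h import *
s=telemetry.get_state(); print(s['time_s'],s['position'].round(4),s['tool_rot'].round(4),s['wrist_force'].round(1))
for n in('top','scene','wrist'):
    p=eyes.grab_frame(n); P=fpts(p) if n=='wrist' else pts(p)
    a=.2513; D=P[...,:2]-[.5809,.2603]; tx=D@[np.cos(a),np.sin(a)]*1000; ty=D@[-np.sin(a),np.cos(a)]*1000; Z=P[...,2]*1000-30
    b=p['img'].astype(int); light=(p['img'].min(-1)>0)
    m=(p['range_z']>0)&(abs(ty)<42)&(abs(ty)>19)&(tx>-105)&(tx<78)&(Z>5)&(Z<75)
    print(n,m.sum(),'color',p['img'][m].mean(0).round() if m.sum() else '')
    for x in range(-80,80,8):
        k=m&(abs(tx-x)<=4)
        if k.sum()>4: print(' ',x,np.percentile(Z[k],[5,50,95]).round(1),k.sum())
E
python3 look.py
```

```text
16.825 [0.4433 0.2252 0.0798] [-3.1397  0.0149  0.2508] [ 0.2 -0.6 -1.8]
top 391 color [123. 126. 122.]
  -40 [44.9 48.1 51.3] 35
  -32 [41.9 45.7 49.6] 46
  -24 [34.9 37.8 42.2] 56
  -16 [25.4 29.5 33.6] 53
  -8 [18.7 22.6 26.2] 54
  0 [11.1 14.5 18. ] 53
  8 [ 5.3  7.7 11.1] 14
  16 [5.3 6.  6.5] 8
  24 [5.4 6.  8. ] 7
  32 [5.1 5.5 6.8] 14
  40 [5.2 5.5 6.7] 10
  48 [5.1 5.4 6.7] 6
  56 [5.1 5.5 6.3] 13
  64 [5.1 5.5 8. ] 13
  72 [5.  5.2 6.7] 7
scene 125 color [104. 103. 106.]
  -40 [35.  46.9 51.2] 62
  -32 [25.6 33.3 42.4] 18
  -24 [19.1 23.6 34.3] 7
  -16 [12.  18.2 22.6] 7
  -8 [ 6.4  8.7 15.9] 11
wrist 4631 color [182. 176. 171.]
  -40 [45.8 48.9 51.4] 1022
  -32 [42.7 46.6 50. ] 925
  -24 [34.6 38.5 42.1] 796
  -16 [26.4 30.5 34. ] 695
  -8 [18.6 22.3 26.1] 600
  0 [10.5 14.5 18.1] 525
  8 [ 5.1  9.7 10.9] 59
  16 [5.1 5.1 5.4] 9
```

Request:
apply_moves:
  increments:
    - [[2.7, 0, -3.3], [0, 0, 0]]
    - [[5.4, 0, -6.3], [0, 0, 0]]
    - [[8.4, 0, -8.9], [0, 0, 0]]
    - [[11.3, 0, -11], [0, 0, 0]]
    - [[13, 0, -12.4], [0, 0, 0]]
    - [[14.5, 0, -13.5], [0, 0, 0]]
    - [[16, 0, -14.1], [0, 0, 0]]
    - [[16, 0, -14.1], [0, 0, 0]]

```text
time_s: 17.98
position: [0.459, 0.2293, 0.0935]
tool_rot: [-3.14, 0.015, 0.251]
wrist_force: [-0.7, 0.2, -1.7]
width: 0.0136
grasp_force: 30.0
```

```bash
python3 look.py
```

```text
17.975 [0.459  0.2293 0.0935] [-3.1396  0.0147  0.2507] [-0.7  0.2 -1.7]
top 175 color [104. 107. 106.]
  -24 [58.  59.5 61.9] 8
  -16 [55.3 60.5 62.5] 31
  -8 [35.1 43.8 52.6] 22
  0 [16.  24.  33.8] 22
  8 [ 5.4 11.1 14.2] 19
  16 [5.  5.3 7.9] 10
  24 [5.1 5.5 6.9] 12
  32 [5.5 6.3 7.7] 9
  40 [5.4 5.8 6.5] 8
  48 [5.1 5.8 8.1] 8
  56 [5.  5.5 7.3] 8
  64 [5.2 6.1 7.6] 11
  72 [5.7 6.3 8. ] 5
scene 200 color [110. 109. 109.]
  -24 [41.2 52.8 61.1] 66
  -16 [22.6 37.9 61.3] 49
  -8 [ 6.6 13.6 34.5] 66
  0 [ 8.3 16.5 23.8] 6
wrist 2457 color [167. 169. 168.]
  -24 [45.7 59.2 60.7] 549
  -16 [54.4 60.4 62. ] 923
  -8 [34.7 43.7 51.9] 471
  0 [15.6 24.2 32.8] 361
  8 [ 6.1 10.4 14.3] 109
  16 [5.  5.2 5.6] 10
  24 [5.1 5.2 5.8] 16
  32 [5.  5.3 6.1] 13
  40 [5.1 5.3 5.5] 5
```

Request:
apply_moves:
  increments:
    - [[1.6, 0, -0.5], [0, 0, 0]]
    - [[3.2, 0, -0.8], [0, 0, 0]]
    - [[4.8, 0, -1.1], [0, 0, 0]]
    - [[6.4, 0, -1.2], [0, 0, 0]]
    - [[8, 0, -1.2], [0, 0, 0]]
    - [[9.5, 0, -1.2], [0, 0, 0]]
    - [[11, 0, -1.2], [0, 0, 0]]
    - [[12.5, 0, -1.2], [0, 0, 0]]

```text
time_s: 19.12
position: [0.4711, 0.2324, 0.0945]
tool_rot: [-3.14, 0.015, 0.251]
wrist_force: [-0.1, -0.5, -2.4]
width: 0.0136
grasp_force: 30.0
```

```bash
python3 look.py
```

```text
19.125 [0.4711 0.2324 0.0945] [-3.1397  0.0148  0.2508] [-0.1 -0.5 -2.4]
top 80 color [90. 90. 89.]
  16 [5.1 5.5 6.2] 5
  24 [5.2 5.4 6. ] 7
  32 [5.1 5.4 7. ] 11
  40 [5.  6.  7.4] 9
  48 [5.3 5.7 6. ] 9
  56 [5.1 5.4 6. ] 12
  64 [5.1 5.9 7.2] 10
  72 [5.1 5.9 6.9] 8
scene 239 color [109. 109. 109.]
  -16 [42.7 49.6 62.9] 25
  -8 [ 7.8 35.4 63.3] 170
  0 [10.2 20.8 63. ] 30
wrist 1736 color [181. 181. 178.]
  -8 [49.6 62.5 64. ] 1278
  0 [62.3 63.6 64.7] 389
  16 [5.  5.4 5.8] 10
  24 [5.  5.1 5.5] 17
  32 [5.  5.2 5.6] 12
  40 [5.  5.2 5.7] 15
  48 [5.  5.2 5.6] 11
```

Request:
apply_moves:
  increments:
    - [[1.5, 0, 0], [0, 0, 0]]
    - [[3, 0, 0], [0, 0, 0]]
    - [[4.5, 0, 0], [0, 0, 0]]
    - [[6, 0, 0], [0, 0, 0]]
    - [[7.5, 0, 0], [0, 0, 0]]
    - [[9, 0, 0], [0, 0, 0]]
    - [[10, 0, 0], [0, 0, 0]]
    - [[10, 0, 0], [0, 0, 0]]

```text
time_s: 20.27
position: [0.4808, 0.2348, 0.0944]
tool_rot: [-3.14, 0.015, 0.251]
wrist_force: [-0.5, 0.4, -1.7]
width: 0.0138
grasp_force: 30.0
```

```bash
python3 look.py
```

```text
20.275 [0.4808 0.2348 0.0944] [-3.1396  0.0148  0.2508] [-0.5  0.4 -1.7]
top 58 color [88. 90. 89.]
  32 [5.  5.9 6.9] 7
  40 [5.4 5.7 6.4] 6
  48 [5.3 5.5 6.4] 11
  56 [5.5 6.1 6.7] 11
  64 [5.1 6.3 8.5] 12
  72 [5.2 6.2 7.7] 11
scene 252 color [111. 110. 110.]
  -8 [ 7.2 20.2 50.7] 70
  0 [12.5 47.9 63.7] 150
  8 [29.  61.2 64.1] 23
wrist 2646 color [163. 160. 155.]
  -8 [ 5.2  6.8 12.7] 78
  0 [13.3 51.8 64.1] 1677
  8 [62.3 63.4 64.5] 830
  24 [5.  5.1 5.3] 7
  32 [5.1 5.3 5.8] 12
  40 [5.  5.1 5.3] 13
  48 [5.1 5.2 5.6] 9
  56 [5.  5.1 5.6] 15
  64 [5.1 5.4 5.5] 5
```

Tilted about 10° past vertical. I'll push on a little.

Request:
apply_moves:
  increments:
    - [[1.2, 0, 0], [0, 0, 0]]
    - [[2.4, 0, 0], [0, 0, 0]]
    - [[3.6, 0, 0], [0, 0, 0]]
    - [[4.8, 0, 0], [0, 0, 0]]
    - [[5.5, 0, 0], [0, 0, 0]]
    - [[5.5, 0, 0], [0, 0, 0]]
    - [[5.5, 0, 0], [0, 0, 0]]

```text
time_s: 21.3
position: [0.4861, 0.2362, 0.0944]
tool_rot: [-3.14, 0.015, 0.251]
wrist_force: [-0.4, 0.4, 0.1]
width: 0.014
grasp_force: 30.0
```

```bash
python3 look.py
```

```text
21.3 [0.4861 0.2362 0.0944] [-3.1396  0.0145  0.2509] [-0.4  0.4  0.1]
top 44 color [89. 90. 89.]
  40 [5.2 5.4 6.4] 7
  48 [5.1 5.4 6.6] 6
  56 [5.2 6.  6.9] 6
  64 [5.1 5.4 6.6] 11
  72 [5.1 5.7 6.8] 11
scene 262 color [109. 109. 108.]
  -8 [ 6.8 10.5 16.3] 29
  0 [11.8 31.  53.6] 140
  8 [24.7 56.4 63.4] 71
  16 [44.8 61.9 62.9] 12
wrist 3226 color [148. 145. 141.]
  0 [10.4 27.2 52.3] 1258
  8 [51.6 59.6 64.3] 1293
  16 [61.8 63.  64.1] 618
  32 [5.1 5.3 5.8] 7
  40 [5.  5.1 5.6] 12
  48 [5.  5.2 5.6] 11
  56 [5.  5.2 5.7] 11
  64 [5.1 5.2 5.7] 12
```

Request:
apply_moves:
  increments:
    - [[1.2, 0, 0], [0, 0, 0]]
    - [[2.4, 0, 0], [0, 0, 0]]
    - [[3.6, 0, 0], [0, 0, 0]]
    - [[4.8, 0, 0], [0, 0, 0]]
    - [[6, 0, 0], [0, 0, 0]]
    - [[6, 0, 0], [0, 0, 0]]
    - [[6, 0, 0], [0, 0, 0]]
    - [[6, 0, 0], [0, 0, 0]]

```text
time_s: 22.45
position: [0.4919, 0.2377, 0.0943]
tool_rot: [-3.14, 0.015, 0.251]
wrist_force: [0.4, 0.8, 1.1]
width: 0.0141
grasp_force: 30.0
```

```bash
python3 look.py; python3 - <<'E'
from h import *
p=eyes.grab_frame('scene'); cv2.imwrite('pics/s6.png',cv2.resize(p['img'][120:240,230:380],None,fx=5,fy=5,interpolation=cv2.INTER_CUBIC))
E
```

```text
22.45 [0.4919 0.2377 0.0943] [-3.1396  0.0146  0.2509] [0.4 0.8 1.1]
top 28 color [89. 91. 90.]
  64 [5.1 6.  6.5] 7
  72 [5.2 5.9 7.3] 13
scene 268 color [108. 107. 106.]
  -8 [ 7.4 11.2 17.4] 23
  0 [ 9.7 19.2 33.2] 81
  8 [19.9 45.8 58.5] 91
  16 [43.5 58.7 63.4] 52
wrist 3894 color [137. 135. 131.]
  0 [ 9.5 16.4 28.3] 827
  8 [27.7 47.3 52.8] 1223
  16 [51.9 61.4 63.5] 1305
  24 [60.3 61.6 62.9] 492
  40 [5.  5.1 5.3] 9
  56 [5.  5.2 5.5] 8
  64 [5.  5.1 5.4] 10
  72 [5.  5.1 5.7] 16
```

View pics/s6.png

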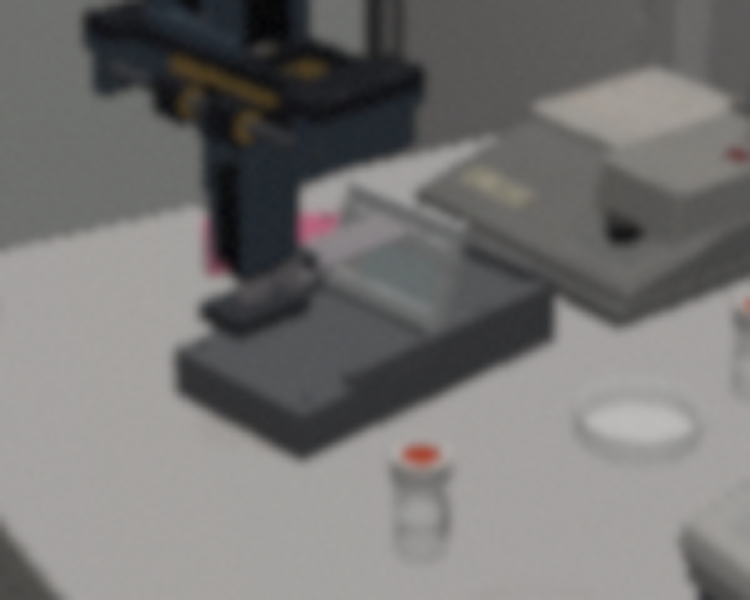

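The carrier leans well past balance, held only by the blade being jammed on the undercut ledge (+3 N upward on the blade). I'll raise the blade slightly to release it.

Request:
apply_moves:
  increments:
    - [[0, 0, -0.7], [0, 0, 0]]
    - [[0, 0, -1.4], [0, 0, 0]]
    - [[0.3, 0, -2], [0, 0, 0]]
    - [[1, 0, -2.5], [0, 0, 0]]
    - [[2, 0, -2.5], [0, 0, 0]]
    - [[3, 0, -2.5], [0, 0, 0]]
    - [[3, 0, -2.5], [0, 0, 0]]

```text
time_s: 23.52
position: [0.4949, 0.2384, 0.0966]
tool_rot: [-3.14, 0.015, 0.251]
wrist_force: [-0.8, -0.3, -1.7]
width: 0.0138
grasp_force: 30.0
```

```bash
python3 look.py
```

```text
23.525 [0.4949 0.2384 0.0966] [-3.1397  0.0149  0.2508] [-0.8 -0.3 -1.7]
top 78 color [139. 137. 132.]
  56 [11.6 15.3 18.1] 28
  64 [ 9.3 11.7 14.1] 39
  72 [ 5.3 10.4 12.5] 8
scene 202 color [141. 141. 140.]
  8 [ 5.8 12.1 16.4] 50
  16 [13.2 14.9 16.8] 17
  24 [ 9.1 13.3 15.9] 21
  32 [10.6 13.2 15.4] 24
  40 [10.9 14.2 17.4] 30
  48 [ 9.8 14.9 16.5] 23
  56 [ 8.9 13.9 15.5] 14
  64 [ 9.2 11.7 13. ] 14
wrist 5065 color [206. 203. 196.]
  8 [ 5.8 15.  16.3] 370
  16 [13.  15.3 16.5] 687
  24 [11.7 13.2 15.7] 700
  32 [11.9 13.2 16. ] 681
  40 [12.  13.2 15.7] 676
  48 [13.2 15.3 16.6] 705
  56 [11.1 14.8 16.4] 569
  64 [10.6 11.9 13. ] 618
  72 [ 5.1 11.3 12.6] 54
```

Request:
apply_moves:
  increments:
    - [[0, 0, -30], [0, 0, 0]]
    - [[0, 0, -70], [0, 0, 0]]
    - [[-20, 0, -105], [0, 0, 0]]
    - [[-50, 50, -105], [0, 0, 0]]
    - [[-80, 110, -105], [0, 0, 0]]
    - [[-110, 165, -105], [0, 0.015, 0.08]]
    - [[-135, 220, -105], [0, 0.015, 0.16]]
    - [[-150, 275, -105], [0, 0.015, 0.25]]

```text
time_s: 24.68
position: [0.4182, -0.0666, 0.2037]
tool_rot: [3.142, -0.001, -0.002]
wrist_force: [1.0, 0.5, -2.9]
width: 0.0138
grasp_force: 30.0
```

Request:
apply_moves:
  increments:
    - [[0, 30, 0], [0, 0, 0]]
    - [[0, 50, 0], [0, 0, 0]]
    - [[0, 60, 0], [0, 0, 0]]
    - [[0, 60, 0], [0, 0, 0]]

```text
time_s: 25.18
position: [0.4193, -0.125, 0.2033]
tool_rot: [-3.141, 0.0, 0.0]
wrist_force: [-0.5, 0.2, -2.5]
width: 0.0136
grasp_force: 30.0
```

Request:
apply_moves:
  increments:
    - [[3, 11, 40], [0, 0, 0]]
    - [[3, 11, 90], [0, 0, 0]]
    - [[3, 11, 130], [0, 0, 0]]
    - [[3, 11, 155], [0, 0, 0]]
    - [[3, 11, 164], [0, 0, 0]]
    - [[3, 11, 167], [0, 0, 0]]
    - [[3, 11, 168], [0, 0, 0]]
    - [[3, 11, 168], [0, 0, 0]]

```text
time_s: 26.18
position: [0.423, -0.1361, 0.0361]
tool_rot: [3.141, -0.002, 0.001]
wrist_force: [0.2, -0.1, -0.8]
width: 0.0139
grasp_force: 30.0
```

Request:
apply_moves:
  increments:
    - [[0, 0, 0.6], [0, 0, 0]]
    - [[0, 0, 1.2], [0, 0, 0]]
    - [[0, 0, 1.8], [0, 0, 0]]
    - [[0, 0, 1.8], [0, 0, 0]]

```text
time_s: 26.68
position: [0.4223, -0.136, 0.0335]
tool_rot: [-3.141, 0.0, 0.001]
wrist_force: [-0.5, -0.2, -2.5]
width: 0.0138
grasp_force: 30.0
```

Request:
apply_moves:
  increments:
    - [[0, 0, 0.5], [0, 0, 0]]
    - [[0, 0, 1], [0, 0, 0]]
    - [[0, 0, 1], [0, 0, 0]]

```text
time_s: 27.05
position: [0.4223, -0.136, 0.0324]
tool_rot: [-3.141, 0.0, 0.001]
wrist_force: [0.6, 0.7, -2.2]
width: 0.0139
grasp_force: 30.0
```

Request:
apply_moves:
  increments:
    - [[0, 0, 0.3], [0, 0, 0]]
    - [[0, 0, 0.3], [0, 0, 0]]

```text
time_s: 27.3
position: [0.4224, -0.136, 0.0323]
tool_rot: [-3.142, -0.0, 0.001]
wrist_force: [-0.3, 0.9, -0.5]
width: 0.0141
grasp_force: 30.0
```

Contact is starting, so I'll release partially, then rise.

Request:
apply_moves:
  increments:
    - [[0, 0, 0.2], [0, 0, 0]]
    - [[0, 0, 0], [0, 0, 0]]
    - [[0, 0, 0], [0, 0, 0]]
    - [[0, 0, 0], [0, 0, 0]]
  fingers: 0.45

```text
time_s: 27.8
position: [0.4224, -0.136, 0.0323]
tool_rot: [-3.142, -0.0, 0.001]
wrist_force: [-0.2, 0.3, -0.3]
width: 0.0411
grasp_force: 0.0
```

Request:
apply_moves:
  increments:
    - [[0, 0, -15], [0, 0, 0]]
    - [[0, 0, -50], [0, 0, 0]]
    - [[0, 0, -100], [0, 0, 0]]
    - [[0, 0, -150], [0, 0, 0]]
    - [[0, 0, -170], [0, 0, 0]]
    - [[0, 0, -170], [0, 0, 0]]

```text
time_s: 28.55
position: [0.4232, -0.1363, 0.2036]
tool_rot: [3.14, -0.004, 0.001]
wrist_force: [0.4, 0.1, 0.3]
width: 0.0413
grasp_force: 0.0
```

```bash
python3 look.py | grep -A14 wrist; python3 - <<'E'
from h import *
p=eyes.grab_frame('wrist'); cv2.imwrite('pics/w7.png',p['img'])
E
```

```text
wrist 711 color [174. 172. 167.]
  8 [ 5.6 13.  16.1] 110
  16 [13.7 15.2 16.4] 81
  24 [11.7 13.  15.3] 89
  32 [11.6 13.1 15.9] 89
  40 [11.5 13.2 15.6] 84
  48 [12.1 15.  16.3] 102
  56 [11.6 14.7 16.1] 60
  64 [10.5 12.  13.1] 84
  72 [ 9.9 11.2 12.4] 9
```

View pics/w7.png

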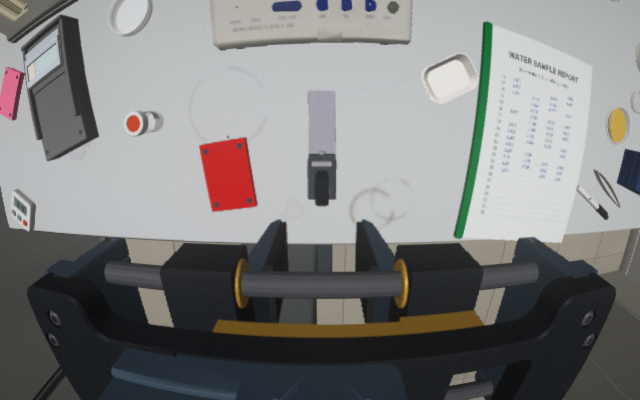

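The carrier lies face up with its glass visible at about (45,62) on the rear half. The lifter stands upright at (322,150), and the bystanders have not moved.

```bash
python3 -c "
from rig import close_job; print(close_job())"
```

```text
the job is handed in; nothing more can be done
None
```

The carrier lies flat and face up on the raised rear half of the tray, the lifter stands upright back where it started with the gripper let go, and the job was handed in at about 29 s; nothing else was disturbed.

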